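Tip the slope rack to its steepest slant and pin it

ROBOT

A 7-joint arm with a two-finger parallel gripper is mounted at the origin on a cart in front of the work surface, level with it; the furniture and walls round the work are solid. World frame = base frame: x ahead of the robot, y to its left, z up, the work surface at z = 0. Lengths are in mm, angles in rad, forces in N, time in s.
With the tool pointing down it reaches from about 425 to 950 mm from the base axis. Payload 4.7 kg.
Tool frame: the origin (TCP) lies midway between the tips of the shut fingers; the grasp point (between the pads) lies 19 mm behind it; z points along the fingers, y is the line along which they close (so a half turn about z gives the same grasp; the last joint's range is limited). The gripper opens to 85 mm and grips with 20 to 120 N. Pads are 22 mm wide; open, the fingers measure 114 mm over their backs; the gripper's body (76 mm by 85 mm) begins 54 mm behind the grasp point. The pads swing forward as they close: fully open they stand 13 mm farther back than shut.
Start: joints at [1.132, 0.469, -0.049, 1.532, 0.024, 1.141, -0.082], TCP at [268.986, -619.111, 197.135] pointing down, gripper open.
Joint ranges: [-2.59, 2.59], [-0.33, 1.99], [-1.39, 1.29], [0.1, 2.45], [-1.04, 4.18], [0.21, 1.99], [-2.66, 2.66]. Speed limits (rad/s): [2.57, 2.57, 3.14, 3.14, 3.14, 3.14, 3.14].

INTERFACE

Orientations are given as a rotation vector (axis times angle).
In Python, from workcell import env, viewer gives the robot as it stands.
- The arm moves only by the shell command python3 -m creep 'ROWS'. ROWS is a JSON object of lists of equal length, an entry for each row: "angular": the turn, a rotation vector about the tool's x, y, z in rad, a list of three; "slide": the shift along the tool's x, y, z in mm, a list of three; "fingers": the closure in counts, from 0 (fully open) to 255 (shut). In form: {"angular": [[rx, ry, rz], ...], "slide": [[x, y, z], ...], "fingers": [fingers, ...]}. A call has 1 to 10 rows; each row shifts and turns the commanded pose from where the row before left it, along the tool's axes as they then stand; what a row does not reach is not made up. A row lasts 1/8 s, in which the tool goes at most 62.5 mm and 10.7 degrees, less where a joint would pass 70% of its speed; a pose out of reach is approached as far as the arm can. A call with a gripper value outside its range is refused whole. The fingers move at their own pace and stop on an object; the grip force is fixed at half the most. Time passes only in rows, so rows that do not move let the fingers close. It gives the time, the measured TCP pose, the force, the opening and the grip force at its end, in the units of the state.
- env.get_obs(): the state, without advancing time (a new reading comes with each control period).
- viewer.read_camera(name): name is "side" or "top"; returns a dict with "pixels" (480x640x3 uint8, blue, green, red), "camera_matrix" (3x3 intrinsics, pixels), "extrinsics" (4x4, takes a point from world to camera coordinates). Camera axes: x right, y down, z forward; pixel columns grow to the right and rows downward; lengths in mm; the calibration is good to about 2 mm. A picture is of the moment at which its call begins. There is no depth.
- env.close_job(): hands the job in; it is judged then, once.
The state is a dict: "t": time; "qpos": joint angles; "joint_velocities": joint speeds; "joint_efforts": joint torques, N m; "eef_pos": TCP position; "tcp_rot": TCP orientation; "wrist_force": force on the tool from outside, world axes, zero at the start; "ft_torque": the same for the moment, N m; "finger_gap": finger opening in mm; "gripper_force": force on a finger pad.
Only numpy, scipy, OpenCV 4.12 (cv2) and the standard library are available. Lean on these libraries where they do the work, as an engineer would, in place of code of your own. Each camera call takes 0.05 s, during which the arm holds its last target. There are 200 camera calls.

TASK

Get the tilting test-tube rack ready for pouring agar slopes: swing its cradle back by the ball lever to the steepest of its three index positions (about 50 degrees from upright), then turn the wing knob clockwise as far as it goes so that the lock pin is home in that notch. Do not press on the glass tubes, leave the things around it standing where they are, and let go at the end.

Things in the scene. Friction and masses are not known exactly. Their poses are not given: they have to be found in the camera images.
- slant_stand: Fixed tilting tube rack: aluminium base 180 x 250 x 14 mm with two grey cheek plates (8 mm thick, at y = +-80 to 88 mm); a cradle with four glass tubes swings between them. Origin on the table, midway between the cheeks under the trunnion axis; x points across that axis away from the robot, y (left) along it, z up. Starts turned by up to 0.3 rad. The base's middle is at y = +24 mm.
- pivot (a point): Middle of the trunnion axis, 100 mm above the stand's origin. The axis is the stand's y.
- cradle (a joint): Swing of the cradle about the stand's +y, rad: 0 = tubes upright; positive = tube tops lean away from the robot and the front lever rises. Starts unlocked at 0 to 0.5. Index notches at 0, 0.436 and 0.873 (0, 25, 50 degrees); end stop at 0.92, just past the steepest notch. The trunnions are stiff (0.3 N m, about 3 N at the ball): the cradle stays where it is left.
- index_plate (a point): Centre of the steel index plate on the cradle's left end, outside the left cheek, on the trunnion axis, at y = +122 mm: a quadrant of 70 mm radius, 12 mm thick, with three tapered notches in its rim. The pin enters a notch if the cradle is within about 0.08 rad of that notch's angle, and draws it to the exact angle; elsewhere the pin meets the rim and the knob stops turning early.
- lever_ball (a point): Centre of the black ball, 30 mm across, on the end of a 10 mm thick lever on the cradle's front, right of its middle (y = -35 mm of the stand). It runs round the trunnion axis on a radius of 115 mm: with the cradle upright it is 115 mm in front of the axis and 10 mm below it, at 0.873 rad it is 81 mm in front and 81 mm above. It may turn between the fingers.
- tube_bank: The four empty glass test tubes, fixed in the cradle (19 mm across, 124 mm long, tops 80 mm above the pivot when upright). Origin at the pivot; turns with the cradle.
- wing_grip (a point): Point on the axis of the black wing knob, half-way up its wings, 124 mm from the trunnion axis, at y = +122 mm. The wings are one straight bar 56 mm across and 9 mm thick, from 13 mm below this point to 13 mm above it along the knob's axis. Below the wings is a round hub 24 mm across: keep fingertips that straddle the wings less than 12 mm below this point.
- wing_axis_end (a point): Point on the knob's axis 100 mm outward from wing_grip, in free air: the axis leans 35 degrees from vertical towards the robot side of the stand and passes through the trunnion axis; outward direction (-0.574, 0, 0.819) in the stand's frame.
- wing_knob (a joint): Turn of the wing knob, rad: 0 (start, pin drawn back, wings along the stand's y) to 1.5 (pin home, wings across it), clockwise seen from outside looking down its axis. It turns in place, stays where it is left (0.06 N m). The wing tips pass the left cheek, which reaches up beside the knob, with 6 mm to spare (cheek face 34 mm from the axis): open the fingers only a little there.
- lock_pin (a joint): Travel of the lock pin towards the index plate, m: 0 drawn back, 0.017 home in a notch. Driven by the wing knob, 11.3 mm per rad.
- timer: Bystander: white bench timer 62 x 64 x 19 mm, lying on the table in front of the stand; origin under its middle.
- petri_dish: Bystander: covered culture dish, 92 mm across, 15 mm high, on the table in front of the stand; origin under its middle.
- vial_1: Bystander: screw-cap vial 23 mm across, 51 mm high, standing right of the stand; origin under its middle.
- vial_2: Bystander: screw-cap vial 23 mm across, 51 mm high, standing right of the stand; origin under its middle.

How it is judged (in metres and radians):
On the way, in this order (a step that is already met when the one before it is completed fails the run):
1. the cradle is swung back to the steepest notch with the pin still out (value of joint cradle above 0.77 rad and value of joint lock_pin below 0.006 m), for 0.1 s.
2. the wing knob is turned and the pin is home in the notch (value of joint lock_pin above 0.0145 m and value of joint cradle above 0.82 rad), for 0.2 s.
At the end, for the whole second after the job is handed in: The cradle stands at its 50 degree notch (0.873 rad, within 0.04), the wing knob is turned at least 1.28 of its 1.5 rad so that the lock pin is at least 14.5 of its 17 mm in, nothing moves, and the bystanders stand within 30 mm of where they were (value of joint cradle between 0.83 and 0.915 rad and value of joint lock_pin above 0.0145 m and value of joint wing_knob above 1.28 rad and velocity of joint cradle between -0.05 and 0.05 rad/s and velocity of joint wing_knob between -0.05 and 0.05 rad/s); the robot touches nothing.
It fails at once if the glass tubes are pressed with more than 8 N (contact force between any of the fingers, the arm and tube_bank above 8 N).
It fails at once if a bystander is pushed more than 30 mm or tipped over (distance of any of timer, petri_dish, vial_1, vial_2 from where it was at the start of the episode above 0.03 m or angle between any of vial_1, vial_2's own z axis and vertical above 0.6 rad).
It also fails if it takes over 53 s, if anything falls off the work surface, if the arm or the gripper's body presses on something with over 40 N, if the wrist force passes 120 N, or if a joint passes its speed limit or range.

## Working session

There is one attempt and no reset: what is moved stays moved. The work goes in short steps, Python scripts to look and compute and a shell command to move; the robot and the scene stay as the last step left them, time stands still between calls to the robot, and variables do not carry over. Pictures are saved under pics/ and viewed, at most 13 in all, crops included, and the job is handed in when it is done.

```bash
mkdir -p pics; ls
python3 - <<'E'
from workcell import env, viewer
import cv2,numpy as np
np.set_printoptions(suppress=True,precision=3)
for n in("side","top"):
    d=viewer.read_camera(n); cv2.imwrite(f"pics/{n}0.png",d["pixels"]); print(n,d["camera_matrix"],d["extrinsics"])
o=env.get_obs()
for k,v in o.items(): print(k,np.array(v))
E
```

```text
pics
side [[448.144   0.    318.196]
 [  0.    448.144 239.387]
 [  0.      0.      1.   ]] [[   0.993   -0.115   -0.011 -516.435]
 [  -0.075   -0.577   -0.813  193.488]
 [   0.087    0.808   -0.582  963.636]
 [   0.       0.       0.       1.   ]]
top [[581.057   0.    323.844]
 [  0.    581.057 239.843]
 [  0.      0.      1.   ]] [[  -0.026   -1.      -0.008   47.994]
 [  -0.991    0.027   -0.133  529.723]
 [   0.133    0.005   -0.991 1227.513]
 [   0.       0.       0.       1.   ]]
t 0.1
qpos [ 1.132  0.469 -0.049  1.534  0.024  1.141 -0.082]
joint_velocities [ 0.002 -0.     0.001 -0.003  0.001 -0.002 -0.   ]
joint_efforts [ -0.001 -51.152  -0.047 -23.839   0.011   0.004  -0.   ]
eef_pos [ 268.724 -618.575  196.134]
tcp_rot [-3.074 -0.639  0.001]
wrist_force [-0.116  0.312  0.325]
ft_torque [-0.028 -0.055 -0.021]
gripper_force 0.0
finger_gap 85.47900042451606
```

View pics/top0.png

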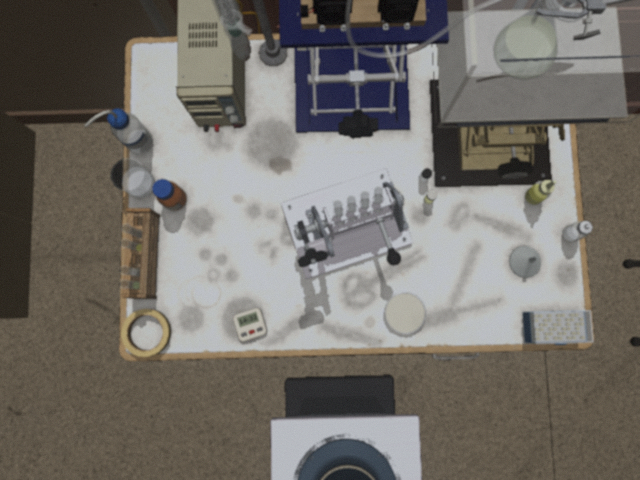

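View pics/side0.png

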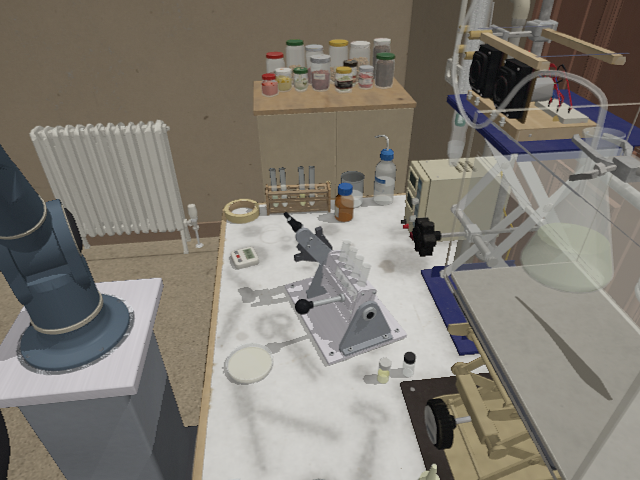

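The top view shows the stand with base corners at about (283,203), (388,170), (413,240) and (305,278). The lever ball is near (394,257) and the wing knob near (313,257). In the side view the ball is at (303,307) and the knob at (290,218).

```bash
cat > h.py <<'E'
import numpy as np,cv2
from scipy.spatial.transform import Rotation as R
from workcell import env, viewer
np.set_printoptions(suppress=True,precision=3)
cams={n:viewer.read_camera(n) for n in("side","top")}
def P(n): d=cams[n]; return np.array(d["camera_matrix"])@np.array(d["extrinsics"])[:3]
def tri(s,t):
    X=cv2.triangulatePoints(P("side"),P("top"),np.float64(s).reshape(2,1),np.float64(t).reshape(2,1))[:,0]; return X[:3]/X[3]
def proj(n,X): u=P(n)@np.append(X,1); return u[:2]/u[2]
def plane(n,uv,z):
    d=cams[n];E=np.array(d["extrinsics"]);r=E[:3,:3].T@np.linalg.solve(d["camera_matrix"],[*uv,1]);c=-E[:3,:3].T@E[:3,3]
    return c+r*(z-c[2])/r[2]
def blobs(n,x0,y0,x1,y1,th=45):
    g=cams[n]["pixels"][y0:y1,x0:x1].max(2);m=(g<th).astype(np.uint8)
    k,l,s,c=cv2.connectedComponentsWithStats(m)
    return [(c[i]+[x0,y0],s[i][:5]+[x0,y0,0,0,0]) for i in range(1,k) if s[i,4]>12]
E
python3 - <<'E'
from h import *
print(blobs("top",270,160,425,290)); print(blobs("side",270,195,420,365))
print("ball",tri((303,307),(394,257)))
for c in((283,203),(388,170),(413,240),(305,278)): print(plane("top",c,14))
a=cv2.resize(cams["top"]["pixels"][160:290,270:425],None,fx=2.5*1.03,fy=2.5*1.03)
b=cv2.resize(cams["side"]["pixels"][195:365,270:420],None,fx=2.66,fy=2.66)
H=max(a.shape[0],b.shape[0]);f=lambda i:cv2.copyMakeBorder(i,0,H-i.shape[0],0,0,cv2.BORDER_CONSTANT)
o=np.hstack([f(a),f(b)]);print(o.shape);cv2.imwrite("pics/z1.png",o[:, :800])
E
```

```text
[(array([312.515, 256.491]), array([299, 250,  28,  16, 167])), (array([393.102, 257.295]), array([388, 250,  12,  14,  88]))]
[(array([409.286, 200.036]), array([408, 195,   4,  12,  28])), (array([286.143, 214.571]), array([284, 212,   6,   6,  21])), (array([294.469, 224.224]), array([288, 217,  13,  15,  98])), (array([416.37, 234.37]), array([410, 218,  10,  36, 200])), (array([403.333, 221.   ]), array([401, 219,   5,   5,  15])), (array([302.963, 306.016]), array([295, 299,  18,  15, 189])), (array([369.969, 314.812]), array([367, 312,   7,   7,  32])), (array([409.267, 359.822]), array([404, 353,  11,  11,  45]))]
ball [ 480.796 -107.956  112.01 ]
[619.103 123.028  14.   ]
[ 688.001 -114.053   14.   ]
[ 528.04  -162.758   14.   ]
[450.443  77.55   14.   ]
(452, 798, 3)
```

View pics/z1.png

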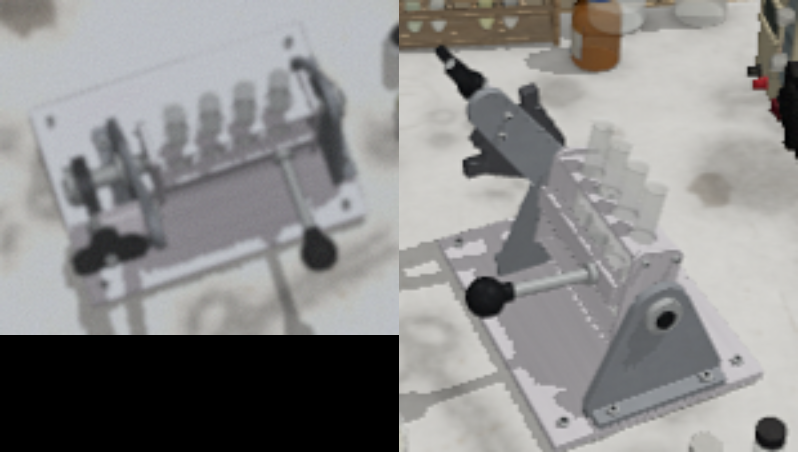

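```bash
cat >> h.py <<'E'
def S2W(T,p): yaw,x,y=T; return R.from_euler("z",yaw).apply(p)+[x,y,0]
def ballpt(q): a=q-np.arctan2(10,115); r=np.hypot(115,10); return np.array([-r*np.cos(a),-35,100+r*np.sin(a)])
WG=np.array([-.574*124,122,100+.819*124])
E
python3 - <<'E'
from h import *
from scipy.optimize import least_squares
pc=np.array([(32,107),(300,23),(367,215),(83,305)])/2.575+[270,160]
W=np.array([plane("top",c,14)for c in pc]); S=np.array([(90,149,14),(90,-101,14),(-90,-101,14),(-90,149,14.)])
def f(p):
    return np.r_[(S2W(p[:3],S)-W)[:,:2].ravel(), 3*(proj("top",S2W(p[:3],ballpt(p[3])))-[393.3,257]),3*(proj("side",S2W(p[:3],ballpt(p[3])))-[303.5,306]),3*(proj("top",S2W(p[:3],WG+.0*WG))-[312.5,256.5])]
r=least_squares(f,[.25,580,0,.1]);print(r.x,r.fun)
T=r.x[:3]
print("ball",S2W(T,ballpt(r.x[3])),"end",S2W(T,ballpt(.873)),"wg",S2W(T,WG),"origin")
ax=R.from_euler("z",T[0]).apply([-.574,0,.819]);print(ax)
for n in("top","side"):
    print(n,"wing",[proj(n,S2W(T,WG+[0,d,0])) for d in(-28,28)],"piv",proj(n,S2W(T,[0,-88,100])),"end",proj(n,S2W(T,WG+10*np.array([-.574,0,.819]))))
E
```

```text
[  0.285 579.609 -40.38    0.205] [ 1.653  3.664  3.826 -1.196  1.349 -1.264  1.716 -6.339 -0.071  2.884
 -1.989 -0.982 -2.211  0.881]
ball [ 479.454 -106.201  113.664] end [511.189 -96.901 181.695] wg [476.997  56.681 201.556] origin
[-0.551 -0.161  0.819]
top wing [array([325.951, 252.247]), array([297.551, 261.347])] piv [399.    198.637] end [312.57  259.253]
side wing [array([298.358, 227.508]), array([288.999, 214.024])] piv [368.98  311.887] end [290.8   217.914]
```

```bash
cat >> h.py <<'E'
T=np.array([.285,579.6,-40.4])
def go(p,Rt=None):
    o=env.get_obs();R0=R.from_rotvec(o["tcp_rot"]);Rt=Rt or R0
    print("t",o["t"],"q7",o["qpos"][6],"turn first",(R0.inv()*Rt).as_rotvec(),"then slide",Rt.inv().apply(np.array(p)-o["eef_pos"]))
def Rd(x,z):  # tool x,z in stand frame
    x=np.array(x,float);z=np.array(z,float);z/=np.linalg.norm(z);x-=z*(x@z);x/=np.linalg.norm(x)
    return R.from_euler("z",T[0])*R.from_matrix(np.c_[x,np.cross(z,x),z])
E
python3 - <<'E'
from h import *
go(S2W(T,ballpt(.205))+[0,0,60],Rd([1,0,0],[0,0,-1]))
E
```

```text
t 0.4 q7 -0.08230667421179048 turn first [-0.    -0.     0.125] then slide [ 346.199 -432.951   23.33 ]
```

```bash
python3 -m creep '{"angular":[[0,0,0.125],[0,0,0],[0,0,0],[0,0,0],[0,0,0],[0,0,0],[0,0,0],[0,0,0],[0,0,0],[0,0,0]],"slide":[[0,0,0],[15,-20,0],[25,-31,0],[25,-31,0],[25,-31,0],[25,-31,0],[25,-31,0],[25,-31,0],[25,-31,0],[25,-31,0]],"fingers":[70,70,70,70,70,70,70,70,70,70]}'
python3 - <<'E'
from h import *
go(S2W(T,ballpt(.205))+[0,0,60],Rd([1,0,0],[0,0,-1]))
E
```

```text
t: 1.65
eef_pos: [400.5, -300.3, 197.4]
tcp_rot: [3.109, 0.446, 0.001]
wrist_force: [0.4, -0.6, 0.1]
finger_gap: 62.1
gripper_force: 0.0
t 1.75 q7 -0.7652477992296624 turn first [-0.001 -0.002  0.008] then slide [ 127.648 -161.288   23.862]
```

```bash
python3 -m creep '{"angular":[[0,0,0],[0,0,0],[0,0,0],[0,0,0],[0,0,0],[0,0,0],[0,0,0]],"slide":[[25,-31,0],[25,-31,0],[25,-31,0],[25,-31,0],[18,-25,10],[9,-12,13],[0,0,0]],"fingers":[70,70,70,70,70,70,70]}'
python3 - <<'E'
from h import *
go(S2W(T,ballpt(.205))+[0,0,-19],Rd([1,0,0],[0,0,-1]))
o=env.get_obs();p=np.array(o["eef_pos"]);print(p,proj("top",p),proj("side",p))
a=cams["top"]["pixels"][160:310,330:450];b=cams["side"]["pixels"][220:370,230:390]
cv2.imwrite("pics/z2.png",cv2.resize(np.hstack([a,b]),None,fx=2.8,fy=2.8))
E
```

```text
t: 2.62
eef_pos: [476.3, -110.7, 173.5]
tcp_rot: [-3.109, -0.449, 0.002]
wrist_force: [-0.6, -0.6, 0.5]
finger_gap: 62.0
gripper_force: 0.0
t 2.725 q7 -1.2226129526225142 turn first [ 0.001  0.    -0.001] then slide [ 4.475 -5.239 79.771]
[ 476.615 -112.503  174.39 ] [400.093 256.118] [300.544 283.887]
```

View pics/z2.png

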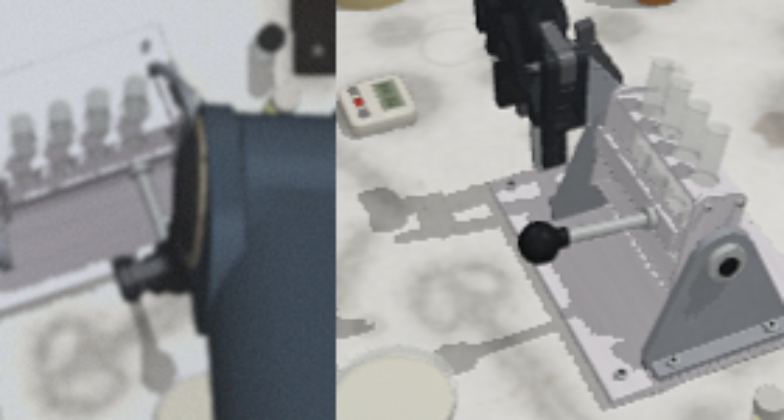

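The side crop shows the fingers hanging clear above the ball, which is at about (540,242) in the crop. I'll lower around it and close.

```bash
python3 -m creep '{"angular":[[0,0,0],[0,0,0],[0,0,0],[0,0,0],[0,0,0],[0,0,0],[0,0,0],[0,0,0],[0,0,0],[0,0,0]],"slide":[[4,-4,0],[0,0,20],[0,0,20],[0,0,20],[0,0,19],[0,0,0],[0,0,0],[0,0,0],[0,0,0],[0,0,0]],"fingers":[70,70,70,70,70,70,160,200,230,230]}'
python3 - <<'E'
from h import *
o=env.get_obs();print(o["finger_gap"],o["gripper_force"],o["wrist_force"])
go(S2W(T,ballpt(.205))+[0,0,-19])
for q in(.205,.3,.4,.5,.6,.7,.8,.873,.885):print(q,(ballpt(q)-ballpt(.205))[[0,2]])
E
```

```text
t: 3.98
eef_pos: [479.6, -106.4, 95.5]
tcp_rot: [3.109, 0.446, 0.001]
wrist_force: [0.5, -0.4, 0.0]
finger_gap: 8.7
gripper_force: 0.0
8.294557932163583 0.0033505033934488893 [-0.574 -0.137 -0.976]
t 4.075 q7 -1.2847924715010084 turn first [0. 0. 0.] then slide [ 0.032 -0.126  0.635]
0.205 [0. 0.]
0.3 [ 1.809 10.812]
0.4 [ 4.811 21.953]
0.5 [ 8.911 32.738]
0.6 [14.068 43.061]
0.7 [20.229 52.817]
0.8 [27.333 61.909]
0.873 [33.074 68.075]
0.885 [34.06  69.048]
```

Run:
```python
from h import *
o=env.get_obs();p=np.array(o["eef_pos"]);print(p,o["finger_gap"],proj("top",p),proj("side",p),proj("side",p+[0,0,19]))
print(blobs("side",270,270,340,330))
a=cams["top"]["pixels"][180:310,330:450];b=cams["side"]["pixels"][240:370,250:370]
cv2.imwrite("pics/z3.png",cv2.resize(np.hstack([a,b]),None,fx=3.2,fy=3.2))
```

```text
[ 479.401 -106.364   95.153] 8.221430399886952 [392.366 258.903] [303.113 312.715] [302.808 305.548]
[(array([302.082, 289.67 ]), array([289, 270,  31,  44, 548]))]
```

View pics/z3.png

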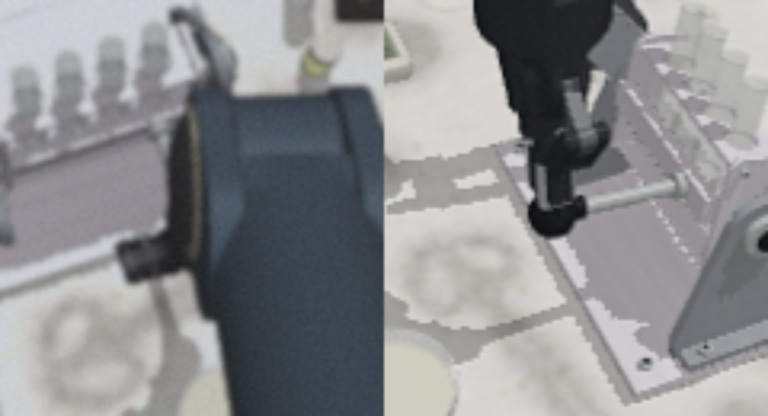

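Run:
```python
from h import *
a=cv2.imread("pics/side0.png")[255:335,265:345];b=cams["side"]["pixels"][255:335,265:345].copy()
d=np.hstack([a,b]);d=(255*(d/255.)**.45).astype(np.uint8)
d=cv2.resize(d,None,fx=5,fy=5,interpolation=cv2.INTER_NEAREST)
p=np.array(env.get_obs()["eef_pos"])
for z in(0,19,60):
  u=(proj("side",p+[0,0,z])-[265,255])*5+[400,0]; cv2.circle(d,tuple(int(i) for i in u),3,(0,0,255),-1)
cv2.imwrite("pics/z4.png",d)
o=env.get_obs();print(o["wrist_force"],o["ft_torque"])
```

```text
[-0.351 -0.92   0.149] [ 0.012  0.001 -0.058]
```

View pics/z4.png

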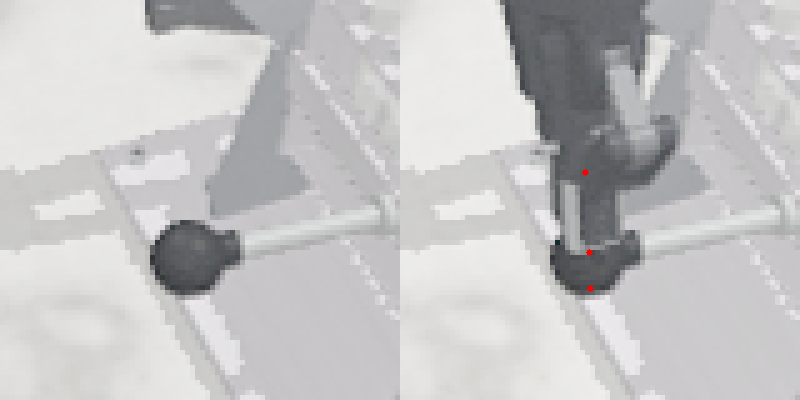

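The crop shows the fingertips ending in a flat edge at about row 250, over the top of the ball. The reported TCP projects to row 288, so the fingers closed on top of the ball instead of around it. I'll lift and measure where the tips really are.

```bash
python3 -m creep '{"angular":[[0,0,0],[0,0,0],[0,0,0],[0,0,0]],"slide":[[0,0,-20],[0,0,-25],[0,0,-15],[0,0,0]],"fingers":[255,255,255,255]}'
python3 - <<'E'
from h import *
o=env.get_obs();p=np.array(o["eef_pos"]);print(p,o["finger_gap"],"proj",proj("side",p),proj("side",p+[0,0,19]))
b=cams["side"]["pixels"];a=cv2.imread("pics/side0.png")
m=(np.abs(a.astype(int)-b).max(2)>40)&(b.max(2)<130);m[:, :280]=0;m[:,335:]=0
for r in range(255,305): 
    c=np.where(m[r])[0]; print(r,(c.min(),c.max(),len(c)) if len(c) else None,end="; ")
d=np.vstack([cv2.resize(b[200:330,250:380],None,fx=4,fy=4,interpolation=cv2.INTER_NEAREST)]);d=(255*(d/255.)**.45).astype(np.uint8);cv2.imwrite("pics/z5.png",d)
E
```

```text
t: 4.78
eef_pos: [480.1, -106.5, 156.0]
tcp_rot: [3.109, 0.446, 0.003]
wrist_force: [0.4, -0.1, 0.2]
finger_gap: -0.4
gripper_force: 0.0
[ 478.852 -106.33   154.524] 0.01882492476854 proj [301.837 289.699] [301.503 281.919]
255 (np.int64(292), np.int64(319), 6); 256 (np.int64(292), np.int64(319), 11); 257 (np.int64(293), np.int64(318), 6); 258 (np.int64(294), np.int64(317), 5); 259 (np.int64(315), np.int64(316), 2); 260 (np.int64(299), np.int64(308), 10); 261 (np.int64(294), np.int64(314), 21); 262 (np.int64(294), np.int64(314), 21); 263 (np.int64(294), np.int64(313), 20); 264 (np.int64(294), np.int64(309), 16); 265 (np.int64(294), np.int64(307), 14); 266 (np.int64(295), np.int64(307), 13); 267 (np.int64(295), np.int64(307), 13); 268 (np.int64(295), np.int64(307), 13); 269 (np.int64(295), np.int64(307), 13); 270 (np.int64(295), np.int64(307), 13); 271 (np.int64(295), np.int64(307), 13); 272 (np.int64(295), np.int64(307), 13); 273 (np.int64(295), np.int64(307), 13); 274 (np.int64(295), np.int64(307), 13); 275 (np.int64(296), np.int64(307), 12); 276 (np.int64(297), np.int64(306), 10); 277 (np.int64(297), np.int64(303), 7); 278 (np.int64(298), np.int64(300), 3); 279 None; 280 None; 281 None; 282 None; 283 None; 284 None; 285 None; 286 None; 287 None; 288 None; 289 None; 290 None; 291 None; 292 None; 293 None; 294 None; 295 None; 296 None; 297 None; 298 None; 299 None; 300 None; 301 None; 302 None; 303 None; 304 None;
```

View pics/z5.png

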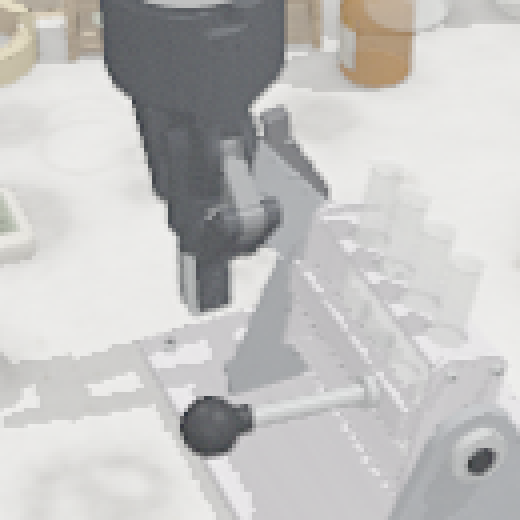

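The closed fingertips are at about (215,305) in the crop, roughly 30 mm above where the reported TCP projects. I'll descend further with the fingers open and straddling the ball, and check the gap as they close.

```bash
python3 -m creep '{"angular":[[0,0,0],[0,0,0],[0,0,0],[0,0,0],[0,0,0],[0,0,0],[0,0,0],[0,0,0],[0,0,0],[0,0,0]],"slide":[[0,0,0],[0,0,0],[0,0,0],[0,0,20],[0,0,20],[0,0,20],[0,0,15],[0,0,10],[0,0,5],[0,0,0]],"fingers":[70,70,70,70,70,70,70,70,70,70]}'
python3 -m creep '{"angular":[[0,0,0],[0,0,0],[0,0,0],[0,0,0]],"slide":[[0,0,0],[0,0,0],[0,0,0],[0,0,0]],"fingers":[120,150,180,180]}'
```

```text
t: 6.12
eef_pos: [479.5, -106.4, 65.1]
tcp_rot: [3.11, 0.446, 0.0]
wrist_force: [-0.3, 0.9, -0.2]
finger_gap: 62.2
gripper_force: 0.0
t: 6.62
eef_pos: [479.8, -106.7, 65.5]
tcp_rot: [3.109, 0.446, 0.001]
wrist_force: [0.2, -1.8, 1.9]
finger_gap: 27.3
gripper_force: 58.8
```

The grip is on the ball (gap 27 mm, 59 N). Next I'll follow the arc up.

```bash
python3 -m creep '{"angular":[[0,0,0],[0,0,0],[0,0,0],[0,0,0],[0,0,0],[0,0,0],[0,0,0],[0,0,0]],"slide":[[2,0,-11],[3,0,-11],[4,0,-11],[5,0,-10],[6,0,-10],[7,0,-9],[6,0,-6],[0,0,0]],"fingers":[180,180,180,180,180,180,180,180]}'
python3 - <<'E'
from h import *
o=env.get_obs();print(o["finger_gap"],o["gripper_force"],o["wrist_force"],o["eef_pos"])
a=cams["top"]["pixels"][150:290,260:430];b=cams["side"]["pixels"][190:330,260:410]
d=cv2.resize(np.hstack([a,b]),None,fx=2.5,fy=2.5);cv2.imwrite("pics/z6.png",d)
E
```

```text
t: 7.62
eef_pos: [514.6, -96.1, 134.0]
tcp_rot: [-3.109, -0.441, -0.012]
wrist_force: [9.0, -0.5, -10.4]
finger_gap: 26.8
gripper_force: 61.2
26.44980677336312 61.15827441215515 [ 10.409  -0.305 -10.094] [514.583 -96.142 134.017]
```

View pics/z6.png

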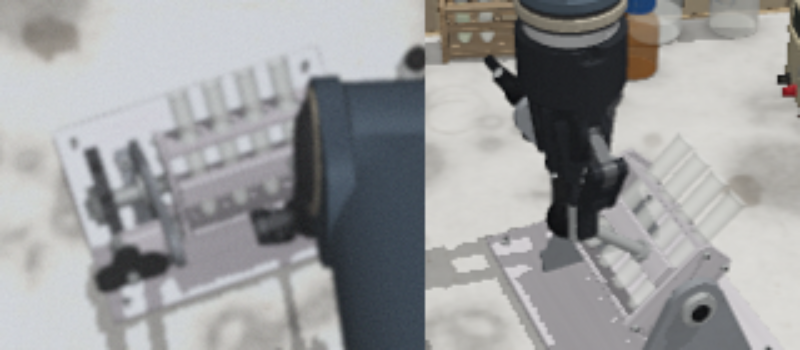

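The cradle is leaning back at about 50°, with the tubes at (690,200) in the right half pointing away. Next I'll release, rise, and work out the knob approach.

```bash
python3 -m creep '{"angular":[[0,0,0],[0,0,0],[0,0,0],[0,0,0],[0,0,0],[0,0,0],[0,0,0],[0,0,0],[0,0,0]],"slide":[[0,0,0],[0,0,0],[0,0,0],[0,0,-10],[0,0,-20],[-5,0,-35],[-10,0,-35],[-10,0,-30],[0,0,0]],"fingers":[105,105,105,105,105,105,105,105,105]}'
python3 - <<'E'
from h import *
o=env.get_obs();print(o["qpos"],o["finger_gap"])
b=blobs("side",270,200,345,330);print(b)
ax=np.array([-.574,0,.819]);Rk=Rd([0,1,0],-ax)
for d in (29+70,):go(S2W(T,WG-8*ax)+0*ax+R.from_euler("z",T[0]).apply(ax)*(70-29),Rk)
for q in(.8,.85,.873,.9):print(q,proj("side",S2W(T,ballpt(q))),proj("top",S2W(T,ballpt(q))))
E
```

```text
t: 8.85
eef_pos: [488.2, -104.4, 266.3]
tcp_rot: [3.107, 0.444, 0.009]
wrist_force: [-0.2, 0.2, -1.0]
finger_gap: 50.1
gripper_force: 0.0
[ 0.421  0.14  -0.329  1.84   0.049  1.169 -1.21 ] 50.34523083271232
[(array([308.274, 210.239]), array([292, 200,  33,  31, 548])), (array([286.1 , 214.65]), array([284, 212,   6,   6,  20])), (array([294.469, 224.224]), array([288, 217,  13,  15,  98])), (array([316.51 , 277.134]), array([309, 269,  17,  16, 194]))]
t 8.95 q7 -1.210220851744239 turn first [-0.478  0.479 -1.517] then slide [156.926  -6.206  38.031]
0.8 [315.614 277.107] [392.264 241.266]
0.85 [317.53  274.784] [391.856 239.069]
0.873 [318.449 273.73 ] [391.652 238.023]
0.9 [319.556 272.507] [391.399 236.769]
```

The ball reads about 0.81 rad, which is marginal for the notch's ±0.08 window. I'll regrip deeper and nudge it on.

```bash
python3 -m creep '{"angular":[[0,0,0],[0,0,0],[0,0,0],[0,0,0],[0,0,0],[0,0,0],[0,0,0],[0,0,0],[0,0,0],[0,0,0]],"slide":[[10,0,30],[11,0,35],[0,0,35],[0,0,20],[0,0,15],[0,0,9],[0,0,0],[0,0,0],[0,0,0],[0,0,0]],"fingers":[80,80,80,80,80,80,80,130,180,180]}'
python3 -m creep '{"angular":[[0,0,0],[0,0,0],[0,0,0]],"slide":[[4,0,-4],[4,0,-4],[0,0,0]],"fingers":[180,180,180]}'
```

```text
t: 10.2
eef_pos: [507.6, -98.3, 120.0]
tcp_rot: [3.109, 0.446, 0.002]
wrist_force: [-1.2, -0.2, 4.1]
finger_gap: 27.3
gripper_force: 58.7
t: 10.58
eef_pos: [514.0, -96.2, 127.0]
tcp_rot: [3.11, 0.445, -0.004]
wrist_force: [-4.3, -1.3, -0.0]
finger_gap: 27.2
gripper_force: 59.5
```

```bash
python3 -m creep '{"angular":[[0,0,0],[0,0,0],[0,0,0],[0,0,0],[0,0,0],[0,0,0],[0,0,0],[0,0,0],[0,0,0]],"slide":[[0,0,0],[0,0,0],[0,0,0],[0,0,-10],[0,0,-20],[-5,0,-35],[-10,0,-35],[-10,0,-35],[0,0,0]],"fingers":[105,105,105,105,105,105,105,105,105]}'
python3 - <<'E'
from h import *
print(blobs("side",305,260,345,300))
ax=np.array([-.574,0,.819]);Rk=Rd([0,1,0],-ax)
go(S2W(T,WG-8*ax)+R.from_euler("z",T[0]).apply(ax)*70,Rk)
E
```

```text
t: 11.7
eef_pos: [492.5, -103.4, 265.9]
tcp_rot: [3.107, 0.444, 0.011]
wrist_force: [0.1, -0.5, -1.6]
finger_gap: 50.4
gripper_force: 0.0
[(array([319.626, 273.189]), array([312, 266,  17,  15, 190]))]
t 11.8 q7 -1.2165373269500022 turn first [-0.477  0.479 -1.517] then slide [157.081  -9.273   6.031]
```

The cradle now reads about 0.89 rad, well inside the notch window. Next I'll turn the tool for the knob.

```bash
python3 -m creep '{"angular":[[-0.048,0.048,-0.152],[-0.048,0.048,-0.152],[-0.048,0.048,-0.152],[-0.048,0.048,-0.152],[-0.048,0.048,-0.152],[-0.048,0.048,-0.152],[-0.048,0.048,-0.152],[-0.048,0.048,-0.152],[-0.048,0.048,-0.152],[-0.048,0.048,-0.152]],"slide":[[0,0,-5],[0,0,-5],[0,0,0],[0,0,0],[0,0,0],[0,0,0],[0,0,0],[0,0,0],[0,0,0],[0,0,0]],"fingers":[105,105,105,105,105,105,105,105,105,105]}'
python3 - <<'E'
from h import *
print(env.get_obs()["qpos"])
ax=np.array([-.574,0,.819]);Rk=Rd([0,1,0],-ax)
go(S2W(T,WG-8*ax)+R.from_euler("z",T[0]).apply(ax)*70,Rk)
E
```

```text
t: 13.05
eef_pos: [489.5, -101.8, 270.2]
tcp_rot: [1.687, 2.126, 0.665]
wrist_force: [-0.0, -0.2, -0.0]
finger_gap: 50.1
gripper_force: 0.0
[ 0.422 -0.11  -0.078  2.211 -0.589  0.623  0.976]
t 13.15 q7 0.9763702807457298 turn first [-0.023  0.013 -0.06 ] then slide [156.539 -11.544  12.88 ]
```

```bash
python3 -m creep '{"angular":[[-0.012,0.006,-0.03],[-0.012,0.006,-0.03],[0,0,0],[0,0,0],[0,0,0],[0,0,0],[0,0,0]],"slide":[[25,-2,2],[30,-2,2],[30,-2,3],[30,-2,3],[30,-2,3],[11,-1,0],[0,0,0]],"fingers":[105,105,105,105,105,105,105]}'
python3 - <<'E'
from h import *
o=env.get_obs();p=np.array(o["eef_pos"]);Rt=R.from_rotvec(o["tcp_rot"]);print(o["qpos"])
ax=np.array([-.574,0,.819]);Rk=Rd([0,1,0],-ax)
go(S2W(T,WG-8*ax)+R.from_euler("z",T[0]).apply(ax)*70,Rk)
tri_=[("tcp",p)]+[(f"f{s}",p+Rt.apply([0,s*32,0])) for s in(-1,1)]
for n,x in tri_: print(n,proj("top",x),proj("side",x))
S=lambda n,r:cv2.resize(cams[n]["pixels"][r[1]:r[1]+130,r[0]:r[0]+130],None,fx=3,fy=3)
d=np.hstack([S("top",(250,180)),S("side",(225,150))]);d=(255*(d/255.)**.6).astype(np.uint8);cv2.imwrite("pics/z7.png",d)
E
```

```text
t: 14.02
eef_pos: [446.3, 48.3, 255.0]
tcp_rot: [1.606, 2.156, 0.681]
wrist_force: [-0.5, -0.3, 0.1]
finger_gap: 50.5
gripper_force: 0.0
[ 0.361 -0.256 -0.389  2.357 -0.53   0.469  0.649]
t 14.125 q7 0.6493878260422499 turn first [0.005 0.003 0.003] then slide [ 0.905 -4.996  0.035]
tcp [316.754 270.268] [277.714 201.771]
f-1 [321.417 284.822] [265.898 212.511]
f1 [311.954 255.287] [289.6  190.97]
```

View pics/z7.png

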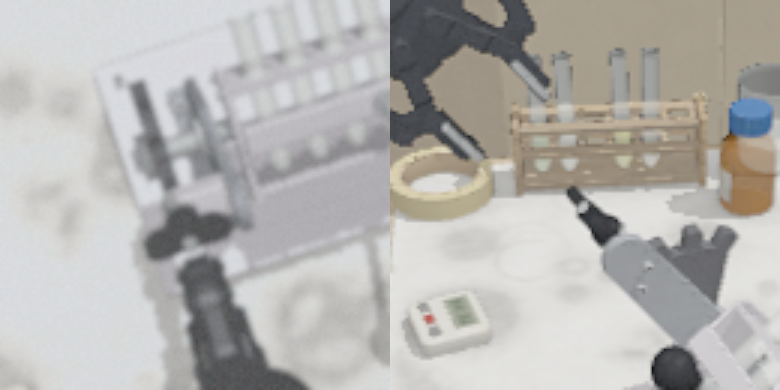

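The side half shows the fingertips at crop (542,97) and (477,158), short of the knob at (600,225). The top half shows the upper fingertip at (200,262), just in front of the wings at (185,235). I'll triangulate the tip against the reported TCP.

Run:
```python
from h import *
o=env.get_obs();p=np.array(o["eef_pos"]);Rt=R.from_rotvec(o["tcp_rot"])
for t in((316.7,267.3),(318,268),(317,270)):
    X=tri((275.7,182.3),t);print(X,"tool frame of tip",Rt.inv().apply(X-p),proj("top",X)-t)
for z in(-20,-30,-40,-50):
  for s in(1,-1):
    X=p+Rt.apply([0,32*s,z]);print(z,s,proj("side",X),proj("top",X))
# knob: wings' side/top pixels
g=cams["top"]["pixels"];print(blobs("top",290,240,340,266,60)); print(blobs("side",270,205,312,240))
print(proj("top",S2W(T,WG)),proj("side",S2W(T,WG)))
```

```text
[447.481  46.043 299.665] tool frame of tip [ -0.92   25.867 -36.203] [0.04  0.559]
[446.637  43.864 300.722] tool frame of tip [ -2.776  25.313 -37.883] [0.019 0.266]
[444.602  45.726 299.487] tool frame of tip [ -0.412  23.437 -37.707] [-0.031 -0.453]
-20 1 [283.679 184.919] [313.826 260.584]
-20 -1 [259.646 206.805] [323.374 290.48 ]
-30 1 [280.626 181.781] [314.717 263.327]
-30 -1 [256.432 203.849] [324.321 293.4  ]
-40 1 [277.527 178.596] [315.624 266.118]
-40 -1 [253.17  200.849] [325.285 296.372]
-50 1 [274.381 175.363] [316.547 268.961]
-50 -1 [249.858 197.803] [326.265 299.396]
[(array([311.814, 256.723]), array([299, 249,  29,  17, 253]))]
[(array([286.1 , 214.65]), array([284, 212,   6,   6,  20])), (array([294.469, 224.224]), array([288, 217,  13,  15,  98]))]
[311.771 256.795] [293.572 220.618]
```

The tips are about 31 mm behind the reported TCP when closed, and lateral alignment is good. The advance is about 97 mm.

```bash
python3 -m creep '{"angular":[[0,0,0],[0,0,0],[0,0,0],[0,0,0],[0,0,0],[0,0,0],[0,0,0],[0,0,0]],"slide":[[1,0,20],[0,0,20],[0,0,18],[0,0,15],[0,0,12],[0,0,8],[0,0,4],[0,0,0]],"fingers":[130,130,130,130,130,130,130,130]}'
python3 - <<'E'
from h import *
S=lambda n,r:cv2.resize(cams[n]["pixels"][r[1]:r[1]+100,r[0]:r[0]+100],None,fx=4,fy=4)
d=np.hstack([S("top",(265,200)),S("side",(240,160))]);d=(255*(d/255.)**.5).astype(np.uint8);cv2.imwrite("pics/z8.png",d)
E
```

```text
t: 15.22
eef_pos: [498.5, 60.5, 183.9]
tcp_rot: [1.615, 2.161, 0.679]
wrist_force: [-0.3, 0.2, -0.0]
finger_gap: 42.1
gripper_force: 0.0
```

View pics/z8.png

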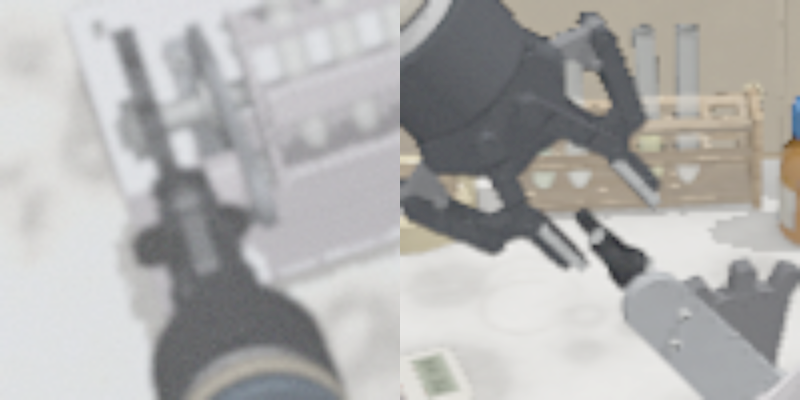

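The side half shows the fingertips at (655,200) and (575,265), straddling the knob (centre about (614,242)) and a few millimetres high. I'll shift slightly and close.

```bash
python3 -m creep '{"angular":[[0,0,0],[0,0,0],[0,0,0],[0,0,0],[0,0,0],[0,0,0],[0,0,0]],"slide":[[0,-3,4],[0,0,0],[0,0,0],[0,0,0],[0,0,0],[0,0,0],[0,0,0]],"fingers":[130,160,190,220,250,255,255]}'
```

```text
t: 16.2
eef_pos: [490.6, 59.8, 177.4]
tcp_rot: [1.621, 2.177, 0.669]
wrist_force: [-18.4, -6.4, 7.9]
finger_gap: 6.7
gripper_force: 59.7
```

Gripped on the wings. I'll relieve the side load, then turn clockwise.

```bash
python3 -m creep '{"angular":[[0,0,0],[0,0,0],[0,0,0.06],[0,0,0.12],[0,0,0.12]],"slide":[[0,-4,-2],[0,-3,-1],[0,0,0],[0,0,0],[0,0,0]],"fingers":[255,255,255,255,255]}'
python3 - <<'E'
from h import *
o=env.get_obs();Rt=R.from_rotvec(o["tcp_rot"]);print(Rt.inv().apply(o["wrist_force"]),Rt.inv().apply(o["ft_torque"]),o["finger_gap"],o["qpos"])
E
```

```text
t: 16.82
eef_pos: [489.3, 59.7, 178.6]
tcp_rot: [1.966, 1.942, 0.763]
wrist_force: [34.6, 8.2, -44.5]
finger_gap: 6.6
gripper_force: 57.8
[-1.21   4.972 56.508] [-0.18  -0.419  0.102] 6.627729544627359 [ 0.758 -0.01  -0.869  2.372 -0.565  0.212  0.396]
```

```bash
python3 -m creep '{"angular":[[0,0,0],[0,0,0],[0,0,0]],"slide":[[0,0,0],[0,0,0],[0,0,0]],"fingers":[190,190,190]}'
python3 - <<'E'
from h import *
o=env.get_obs();Rt=R.from_rotvec(o["tcp_rot"]);print(Rt.inv().apply(o["wrist_force"]),o["finger_gap"],o["qpos"])
ax=np.array([-.574,0,.819])
for a in(0,.3):
  Rk=Rd([0,1,0],-ax)*R.from_euler("z",a);go(S2W(T,WG-39*ax),Rk)
E
```

```text
t: 17.3
eef_pos: [490.0, 58.7, 180.9]
tcp_rot: [1.959, 1.941, 0.762]
wrist_force: [-0.3, 0.7, 0.1]
finger_gap: 21.7
gripper_force: 0.0
[ 0.096 -0.193 -0.243] 21.555925729039554 [ 0.759 -0.015 -0.867  2.37  -0.565  0.216  0.398]
t 17.4 q7 0.3979372722710112 turn first [-0.006 -0.004 -0.296] then slide [ 1.761  1.299 14.629]
t 17.4 q7 0.3979372722710112 turn first [-0.007 -0.003  0.004] then slide [ 2.067  0.721 14.629]
```

```bash
python3 -m creep '{"angular":[[0,0,0],[0,0,0],[0,0,0]],"slide":[[0,0,3],[0,0,3],[0,0,0]],"fingers":[190,190,190]}'
python3 - <<'E'
from h import *
o=env.get_obs();print(o["wrist_force"],o["finger_gap"],o["qpos"])
E
```

```text
t: 17.77
eef_pos: [492.1, 58.6, 178.9]
tcp_rot: [1.962, 1.944, 0.76]
wrist_force: [0.5, 0.1, -0.2]
finger_gap: 21.9
gripper_force: 0.0
[-0.028 -0.492  0.749] 22.035194728295416 [ 0.808 -0.001 -0.917  2.365 -0.533  0.212  0.372]
```

Joint 6 is at its lower limit. I'll tilt the tool a little more upright, pivoting about the tips, to gain margin.

```bash
python3 -m creep '{"angular":[[0.057,-0.018,0],[0.058,-0.018,0],[0,0,0]],"slide":[[-0.6,-1.8,0],[-0.6,-1.8,0],[0,0,0]],"fingers":[190,190,190]}'
python3 - <<'E'
from h import *
o=env.get_obs();print(o["wrist_force"],o["finger_gap"],o["qpos"])
ax=np.array([-.574,0,.819]);go(S2W(T,WG-39*ax),Rd([0,1,0],-ax)*R.from_euler("z",.3))
E
```

```text
t: 18.25
eef_pos: [490.1, 58.3, 177.6]
tcp_rot: [2.024, 2.009, 0.624]
wrist_force: [-0.6, -0.5, -0.6]
finger_gap: 21.6
gripper_force: 0.0
[0.054 0.376 0.022] 21.840007699583616 [ 0.769  0.032 -0.916  2.287 -0.138  0.361 -0.031]
t 18.35 q7 -0.03114830093481258 turn first [-0.126  0.031  0.005] then slide [ 3.444  4.362 11.905]
```

```bash
python3 -m creep '{"angular":[[0,0,0],[0,0,0],[0,0,0],[0,0,0],[0,0,0]],"slide":[[0,0,3],[0,0,3],[0,0,0],[0,0,0],[0,0,0]],"fingers":[190,190,220,255,255]}'
python3 - <<'E'
from h import *
o=env.get_obs();Rt=R.from_rotvec(o["tcp_rot"]);print(Rt.inv().apply(o["wrist_force"]),o["finger_gap"],o["qpos"])
E
```

```text
t: 18.98
eef_pos: [489.5, 58.6, 170.1]
tcp_rot: [2.028, 2.011, 0.617]
wrist_force: [-6.6, -0.8, 1.7]
finger_gap: 7.5
gripper_force: 58.3
[-0.548 -4.595 -3.687] 7.396499084403115 [ 0.752  0.051 -0.91   2.291 -0.086  0.348 -0.083]
```

Low load and a good grip, so I'll turn.

```bash
python3 -m creep '{"angular":[[0,0,0.06],[0,0,0.12],[0,0,0.12],[0,0,0]],"slide":[[0,-0.5,0],[0,0,0],[0,0,0],[0,0,0]],"fingers":[255,255,255,255]}'
python3 - <<'E'
from h import *
o=env.get_obs();Rt=R.from_rotvec(o["tcp_rot"]);print(Rt.inv().apply(o["wrist_force"]),Rt.inv().apply(o["ft_torque"]),o["finger_gap"],o["qpos"])
E
```

```text
t: 19.58
eef_pos: [489.0, 58.8, 169.9]
tcp_rot: [2.351, 1.718, 0.671]
wrist_force: [-5.6, -0.4, 1.2]
finger_gap: 7.7
gripper_force: 58.1
[-1.015 -4.786 -4.527] [ 1.023 -0.21   0.045] 7.5852775232377425 [ 0.717  0.047 -0.875  2.293 -0.099  0.347 -0.372]
```

```bash
python3 -m creep '{"angular":[[0,0,0.12],[0,0,0.12],[0,0,0.12],[0,0,0.12],[0,0,0.12],[0,0,0.12],[0,0,0.06],[0,0,0]],"slide":[[0,0,0],[0,0,0],[0,0,0],[0,0,0],[0,0,0],[0,0,0],[0,0,0],[0,0,0]],"fingers":[255,255,255,255,255,255,255,255]}'
python3 - <<'E'
from h import *
o=env.get_obs();Rt=R.from_rotvec(o["tcp_rot"]);print(Rt.inv().apply(o["wrist_force"]),Rt.inv().apply(o["ft_torque"]),o["finger_gap"],o["qpos"])
x,y=R.from_euler("z",T[0]).inv().apply(Rt.apply(np.eye(3)[:2]));print("tool x,y in stand",x,y,"angle",np.arctan2(y@[0,-1,0],x@[0,1,0]))
E
```

```text
t: 20.68
eef_pos: [487.7, 59.4, 169.2]
tcp_rot: [-2.937, -0.725, -0.732]
wrist_force: [-9.9, 1.4, 2.4]
finger_gap: 7.4
gripper_force: 59.2
[-5.466 -4.669 -4.823] [ 1.097 -1.044  0.019] 7.23415284035034 [ 0.638  0.04  -0.797  2.297 -0.12   0.348 -1.136]
tool x,y in stand [0.871 0.195 0.451] [ 0.178 -0.981  0.082] angle 1.3740255824827372
```

```bash
python3 -m creep '{"angular":[[0,0,0.07],[0,0,0.07],[0,0,0.03],[0,0,0]],"slide":[[0,0,0],[0,0,0],[0,0,0],[0,0,0]],"fingers":[255,255,255,255]}'
python3 - <<'E'
from h import *
o=env.get_obs();Rt=R.from_rotvec(o["tcp_rot"]);print(Rt.inv().apply(o["wrist_force"]),Rt.inv().apply(o["ft_torque"]),o["finger_gap"],o["qpos"])
x,y=R.from_euler("z",T[0]).inv().apply(Rt.apply(np.eye(3)[:2]));print("angle",np.arccos(x[1]))
E
```

```text
t: 21.28
eef_pos: [487.4, 59.8, 169.1]
tcp_rot: [-2.951, -0.475, -0.716]
wrist_force: [-9.6, 1.8, 2.5]
finger_gap: 7.1
gripper_force: 61.6
[-6.104 -4.784 -6.559] [ 1.125 -1.397 -0.779] 7.238146937169417 [ 0.623  0.038 -0.783  2.297 -0.121  0.349 -1.301]
angle 1.5388917100960844
```

The stop is felt at about 1.5 rad (torque rose to 0.78 N m). I'll ease off, open slightly and back out along the tool axis.

```bash
python3 -m creep '{"angular":[[0,0,-0.03],[0,0,0],[0,0,0],[0,0,0],[0,0,0],[0,0,0],[0,0,0],[0,0,0],[0,0,0]],"slide":[[0,0,0],[0,0,0],[0,0,0],[0,0,-5],[0,0,-12],[0,0,-18],[0,0,-20],[0,0,-20],[0,0,0]],"fingers":[190,190,190,190,190,190,190,190,190]}'
python3 - <<'E'
from h import *
o=env.get_obs();print(o["wrist_force"],o["qpos"])
print(blobs("side",305,255,345,300),blobs("side",265,200,325,250,60),blobs("top",380,225,405,255))
S=lambda n,r:cv2.resize(cams[n]["pixels"][r[1]:r[1]+130,r[0]:r[0]+130],None,fx=3,fy=3)
d=np.hstack([S("top",(270,160)),S("side",(240,180))]);d=(255*(d/255.)**.6).astype(np.uint8);cv2.imwrite("pics/z9.png",d)
E
```

```text
t: 22.5
eef_pos: [458.6, 48.0, 239.3]
tcp_rot: [-2.951, -0.509, -0.736]
wrist_force: [0.6, 0.2, 0.1]
finger_gap: 21.5
gripper_force: 0.0
[ 0.567  0.718 -0.061] [ 0.678 -0.169 -0.702  2.26  -0.423  0.577 -0.966]
[(array([318.629, 274.351]), array([311, 267,  17,  15, 194]))] [(array([292.489, 222.208]), array([280, 210,  23,  23, 307])), (array([322.   , 230.188]), array([319, 226,   6,   8,  16]))] [(array([390.73 , 237.176]), array([386, 231,  12,  13,  74]))]
```

View pics/z9.png

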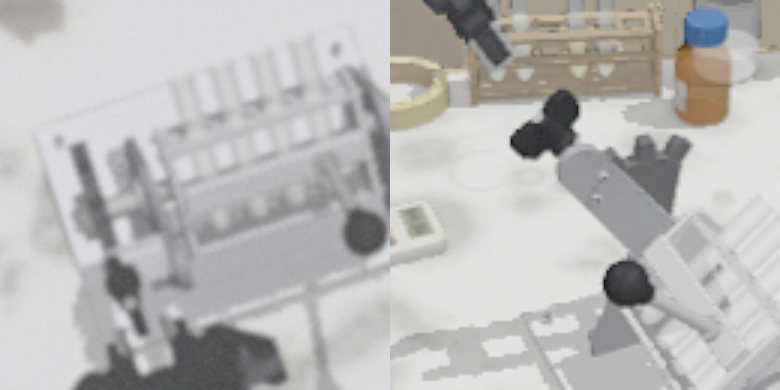

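The view shows the wings turned across the axis at (545,125). The ball is at native pixel (318.6,274.4), which matches exactly 0.873 rad, so the pin has drawn the cradle into the notch. The hand is clear.

```bash
python3 -c "
from workcell import env
print(env.close_job())"
```

```text
the job is handed in; nothing more can be done
None
```

The cradle is at the 50° notch (the ball's position in the last picture matches 0.873 rad), the wing knob is turned clockwise to its stop at about 1.5 rad, and the arm has let go and backed clear; the job is handed in at about 22.5 s of the 53 s allowed, no verdict was returned.

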